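Turn the parts tray and slide it into its guide rails

ROBOT

A 6-joint arm with a two-finger parallel gripper is mounted at the origin on a cart in front of the work surface, level with it; the furniture and walls round the work are solid. World frame = base frame: x ahead of the robot, y to its left, z up, the work surface at z = 0. Lengths are in m, angles in rad, forces in N, time in s.
With the tool pointing down it reaches from about 0.375 to 0.9 m from the base axis. Payload 3.1 kg.
Tool frame: the origin (TCP) lies on the centre line of the jaws, within the pads' length; the fingertips stand 11 mm ahead of it and the grasp point (between the pads) lies 8 mm behind it; x points along the fingers, y is the direction in which the jaws open and shut, and the axes are right-handed (so a half turn about x gives the same grasp; the last joint's range is limited). The gripper opens to 87 mm and grips with 3 to 60 N. Pads are 19 mm wide; open, the fingers measure 117 mm over their backs; the gripper's body (75 mm by 190 mm) begins 51 mm behind the grasp point.
Start: joints at [-1.462, 0.527, 1.433, -0, 1.181, -0.178], TCP at [0.177, -0.599, 0.234] pointing down, gripper open.
Joint ranges: [-3.08, 3.08], [-0.75, 2.2], [0.22, 2.44], [-1.43, 4.57], [0, 2.65], [-2.85, 2.85]. Speed limits (rad/s): [2.79, 2.79, 3.14, 3.14, 3.14, 3.14].

INTERFACE

Orientations are given as a unit quaternion [x, y, z, w].
In Python, from rig import robot, camera, camera_info gives the robot as it stands.
- The arm moves only by the shell command python3 -m inch 'ROWS' [FORCE]. ROWS is JSON, a list that holds one entry, the list of rows, each a list of 5 numbers: the shift along the tool's x, y, z in cm, then the turn about the tool's x in rad, then the opening, from 0 (shut) to 1 (fully open). A call has 1 to 8 rows; each row shifts and turns the pose as measured when the row begins, along the tool's axes as they then stand; what a row does not reach is not made up. A row lasts 1/12 s, in which the tool goes at most 41.7 mm and 7.16 degrees, less where a joint would pass 70% of its speed; a pose out of reach is approached as far as the arm can. A call with a gripper value outside its range is refused whole. The fingers move at their own pace and stop on an object; FORCE is the grip in N (left out, the last holds). Time passes only in rows, so rows that do not move let the fingers close. It gives the time, the measured TCP pose, the force and the opening at its end, in the units of the state.
- robot.get_obs(): the state, without advancing time (a new reading comes with each control period).
- camera(name): name is "side" or "top" or "wrist"; returns the picture (400x640x3 uint8, red, green, blue); there is no depth.
- camera_info(name): a dict with "camera_matrix" (3x3 intrinsics, pixels), "rvec" (rotation vector, rad) and "tvec" (3), from world to camera coordinates, as OpenCV has them. Camera axes: x right, y down, z forward; pixel columns grow to the right and rows downward; lengths in m; the calibration is good to about 2 mm. The wrist camera is an equidistant fisheye: a pixel r from the principal point sees the ray r / f radians off the axis. A picture is of the moment at which its call begins: read the wrist's pose just before it. camera_info takes no time and is no camera call; for the wrist camera it gives the pose at the moment of the call.
- robot.hand_in(): hands the job in, once; it reports no verdict.
The state is a dict: "time": time; "q": joint angles; "joint_velocities": joint speeds; "joint_torque": joint torques, N m; "position": TCP position; "tool_rot": TCP orientation; "ft_force": force on the tool from outside, world axes, zero at the start; "moment": the same for the moment, N m; "grip_width": finger opening in m.
Only numpy, scipy, OpenCV 4.12 (cv2) and the standard library are available. Lean on these libraries where they do the work, as an engineer would, in place of code of your own. Each camera call takes 0.05 s, during which the arm holds its last target. There are 200 camera calls.

TASK

Pick up the small parts tray by its grip, turn it end for end and slide it, plain end first, between the guide rails until it is fully home against the back stop; its wide end plate stays outside. Let go of it there, flat on the table, and do not disturb the tin and the die block.

Things in the scene. Friction and masses are not known exactly. Their poses are not given: they have to be found in the camera images.
- tray_mid (a point): Loose aluminium tray 100 (x) x 60 (y) mm, walls 18 high, about 0.25 kg. Point: its middle, 34.5 above its underside. Here a grey grip block rises, 20 thick along x, 36 wide along y, flat top 69 above the underside: grasp its upper part from above. +x: plain end (nose) 50 mm away, pointing away from the rails at the start. -x: end plate 98 wide, 34 high, outer face 56 away, too wide for the rails.
- guide_rails: Two grey rails fixed on the table, 72 mm apart, at most 30 high. Origin: table level, midway between them where the straight part begins; x points inwards. Back stop face at x=70 mm. In front (x=0 to -25) they flare to 100 wide. No floor. Lips 25-30 above the table, 52 apart over the channel: slide the tray in from the front, on the table. Tray home: nose on the stop, its middle at x=20.
- tin: Bystander: a round tin with a red lid, 49 mm across, 27 mm high, standing loose to the left of the tray; origin at the centre of its underside. Leave it alone.
- die_block: Bystander: a small steel block with two holes, 24 x 32 x 18 mm, lying loose farther back, beyond the rails; origin at the centre of its underside. Leave it alone.

How it is judged:
By the outcome, as a careful person would: the job done as asked, in the order asked, and still so for the second after the job is handed in, with the robot touching nothing.
It also fails if it takes over 42 s, if anything falls off the work surface, if the arm or the gripper's body presses on something with over 40 N, if the wrist force passes 120 N, or if a joint passes its speed limit or range.

## Working session

There is one attempt and no reset: what is moved stays moved. The work goes in short steps, Python scripts to look and compute and a shell command to move; the robot and the scene stay as the last step left them, time stands still between calls to the robot, and variables do not carry over. Pictures are saved under pics/ and viewed, about 8 in all and at most 12, crops included, and the job is handed in when it is done.

```bash
ls; mkdir -p pics
python3 - <<'E'
from rig import robot,camera,camera_info
import cv2,numpy as np
a=camera("top");b=camera("side")
cv2.imwrite("pics/top.png",a[...,::-1]);cv2.imwrite("pics/side.png",b[...,::-1])
for n in("top","side"):
  i=camera_info(n);print(n,{k:np.round(v,4).tolist() for k,v in i.items()})
o=robot.get_obs();print(o)
E
```

```text
pics
top {'camera_matrix': [[431.4084, 0.0, 323.4306], [0.0, 431.4084, 198.4752], [0.0, 0.0, 1.0]], 'rvec': [2.1083, -2.1528, 0.1316], 'tvec': [-0.1805, 0.5578, 0.9628]}
side {'camera_matrix': [[419.8084, 0.0, 325.6254], [0.0, 419.8084, 198.2213], [0.0, 0.0, 1.0]], 'rvec': [1.9845, -0.3429, 0.2119], 'tvec': [-0.6108, 0.0339, 0.8674]}
{'time': 0.1, 'q': array([-1.46150512e+00,  5.28397193e-01,  1.43372440e+00,  2.51139316e-05,
        1.18139815e+00, -1.78522714e-01]), 'joint_velocities': array([ 0.00011829, -0.00028518, -0.00220547,  0.00058423, -0.00184302,
       -0.00019913]), 'joint_torque': array([ 1.40488173e-04, -4.40984058e+01, -1.77150142e+01,  6.34497358e-02,
        5.34155988e-02, -5.07708376e-05]), 'position': array([ 0.17736409, -0.59866859,  0.23267055]), 'tool_rot': array([ 0.69982954,  0.10208398, -0.69976597,  0.1007227 ]), 'ft_force': array([ 0.34580388,  0.12518836, -0.21366467]), 'moment': array([0.01847414, 0.05799556, 0.00039928]), 'grip_width': 0.08705684701177241}
```

View pics/top.png

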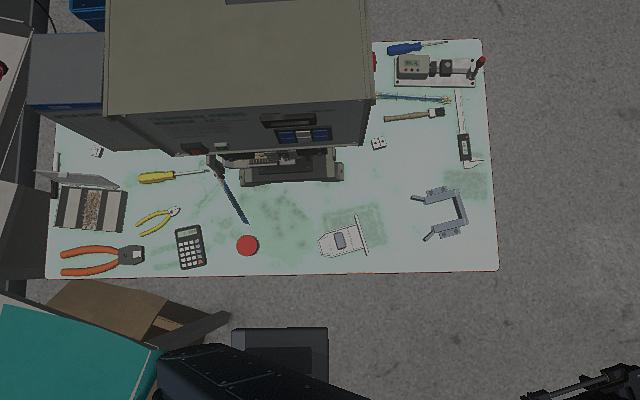

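View pics/side.png

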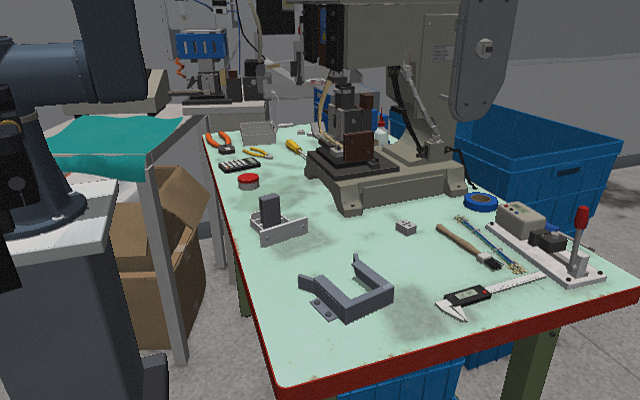

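Top view: the tray is at about (343,240), with its end plate at (362,235) toward the rails. The rails are at (447,210) with their mouth facing left, the tin at (247,245) and the die block at (378,143). I'll zoom in to get pixel points.

```bash
cat > h.py <<'E'
import cv2,numpy as np
from rig import robot,camera,camera_info
def ray(n,uv):
    i=camera_info(n);R=cv2.Rodrigues(np.array(i['rvec'],float))[0];t=np.array(i['tvec'],float).ravel()
    K=np.array(i['camera_matrix']);d=R.T@np.linalg.inv(K)@np.array([*uv,1.]);return -R.T@t,d/np.linalg.norm(d)
def onplane(n,uv,z):
    c,d=ray(n,uv);return c+d*(z-c[2])/d[2]
def proj(n,P):
    i=camera_info(n);return cv2.projectPoints(np.array(P,float).reshape(-1,1,3),np.array(i['rvec'],float),np.array(i['tvec'],float),np.array(i['camera_matrix']),None)[0][:,0]
E
python3 - <<'E'
import cv2,numpy as np
a=cv2.imread("pics/top.png");b=cv2.imread("pics/side.png")
A=cv2.resize(a[175:275,310:475],None,fx=4.8,fy=4.8,interpolation=cv2.INTER_NEAREST)[:, :]
cv2.imwrite("pics/topc.png",A)
B=cv2.resize(b[185:330,245:400],None,fx=4,fy=4,interpolation=cv2.INTER_CUBIC)
cv2.imwrite("pics/sidec.png",B)
E
```

```text
(no output)
```

View pics/topc.png

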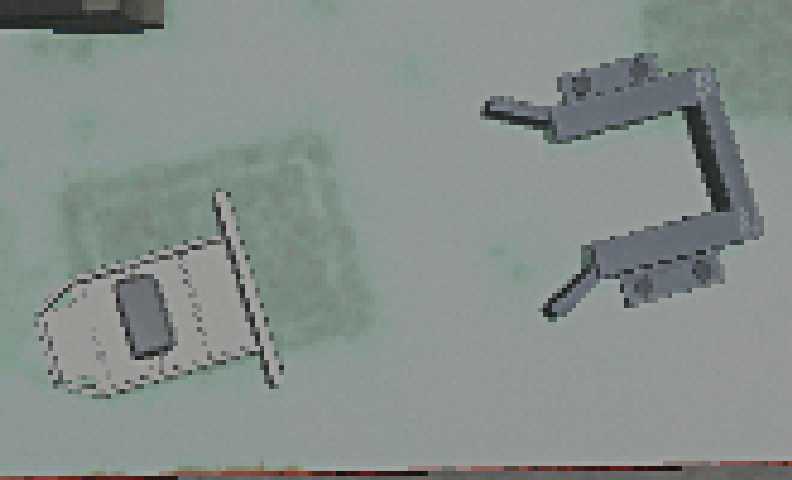

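View pics/sidec.png

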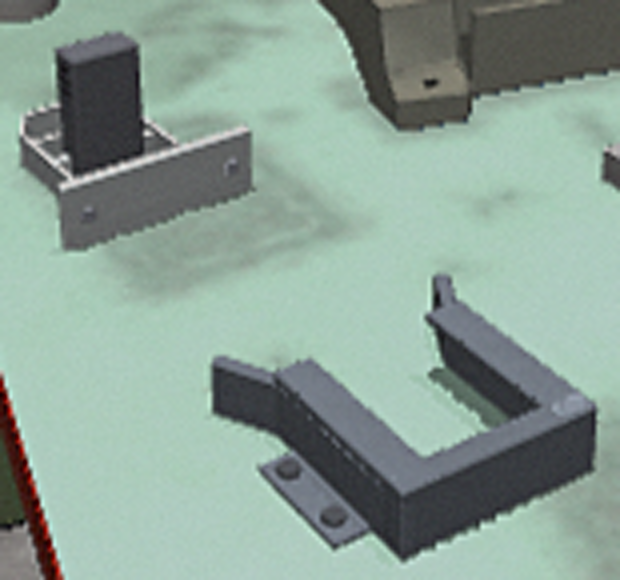

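The top crop shows the grip top with corners near (117,281), (153,275), (173,347) and (135,357). The end plate runs (220,190)-(277,385), and the lip inner edges are (560,141)-(695,106) and (592,245)-(728,210). I'll convert these to positions.

Run:
```python
from h import *
T=lambda p:(310+(p[0]+.5)/4.8-.5,175+(p[1]+.5)/4.8-.5)
S=lambda p:(245+p[0]/4,185+p[1]/4)
def P(n,f,L,z): return np.array([onplane(n,f(p),z)[:2] for p in L])
r=lambda x:np.round(x,4).tolist()
a=cv2.imread("pics/top.png")
g=P("top",T,[(117,281),(153,275),(173,347),(135,357)],.069);print("grip",r(g),r(g.mean(0)))
e=P("top",T,[(220,190),(277,385)],.034);d=e[1]-e[0];print("plate",r(e),np.linalg.norm(d),"yaw nose",np.arctan2(*( -d[::-1]*[1,-1]))) 
print("plate dir",r(d/np.linalg.norm(d)),'mid',r(e.mean(0)))
n=P("top",T,[(38,318),(57,385)],.018);print("nose",r(n),r(n.mean(0)))
L=P("top",T,[(560,141),(695,106),(592,245),(728,210)],.03);print("lips",r(L))
for s in(0,2):
  v=L[s+1]-L[s];print(r(v/np.linalg.norm(v)),np.linalg.norm(v))
print("stoptop",r(P("top",T,[(712,112),(737,208)],.03)))
print("flare tips",r(P("top",T,[(483,105),(548,318)],.03)))
# side view
gs=P("side",S,[(57,48),(122,33),(140,42),(75,62)],.069);print("grip side",r(gs),r(gs.mean(0)))
print("plate side",r(P("side",S,[(62,188),(252,132)],.034)))
print("lips side",r(P("side",S,[(315,362),(420,463),(428,318),(540,408)],.03)))
for nm,uv in(("tin",(247,245)),("die",(378,143))): print(nm,r(onplane("top",uv,.02)))
```

```text
grip [[0.4708, -0.2149], [0.4732, -0.2316], [0.4399, -0.24], [0.4357, -0.2224]] [0.4549, -0.2272]
plate [[0.5161, -0.2655], [0.4223, -0.2898]] 0.09696768082011237 yaw nose 2.8884852176907794
plate dir [-0.9681, -0.2504] mid [0.4692, -0.2776]
nose [[0.4572, -0.1759], [0.4246, -0.1845]] [0.4409, -0.1802]
lips [[0.5368, -0.4307], [0.5525, -0.4966], [0.4861, -0.4433], [0.5016, -0.5091]]
[0.2307, -0.973] 0.06773908146496929
[0.2285, -0.9735] 0.0676644018072015
stoptop [[0.5493, -0.5046], [0.5024, -0.5135]]
flare tips [[0.5553, -0.3945], [0.4516, -0.4204]]
grip side [[0.4381, -0.2259], [0.4703, -0.2197], [0.4758, -0.2325], [0.4428, -0.2437]] [0.4568, -0.2304]
plate side [[0.4242, -0.2942], [0.5172, -0.2724]]
lips side [[0.4872, -0.4469], [0.5015, -0.5134], [0.5374, -0.4346], [0.5529, -0.4998]]
tin [0.4507, -0.0105, 0.02]
die [0.6888, -0.3255, 0.02]
```

```bash
cat >> h.py <<'E'
from scipy.spatial.transform import Rotation as Ro
def goto(tx,ty,tz,yaw_y,sgn=0):
    "print shift in tool cm, and turn about tool x so tool y gets world yaw yaw_y; sgn forces turn direction"
    o=robot.get_obs();R=Ro.from_quat(o['tool_rot']).as_matrix();p=o['position']
    y=np.arctan2(R[1,1],R[0,1]);dy=(yaw_y-y+np.pi)%(2*np.pi)-np.pi
    print('t',round(o['time'],2),'p',p.round(4),'yaw_y',round(y,3),'toolx',R[:,0].round(3),'q6',o['q'][5].round(3),'F',o['ft_force'].round(1),'w',o['grip_width'].round(4))
    print(' shift cm',(100*R.T@(np.array([tx,ty,tz])-p)).round(2),'turn',round(-dy,3))
E
python3 - <<'E'
from h import *
goto(.456,-.2285,.15,1.82)
goto(.456,-.2285,.15,1.82+np.pi)
o=robot.get_obs();print(o['q'],Ro.from_quat(o['tool_rot']).as_matrix().round(3))
E
```

```text
Traceback (most recent call last):
  File "h.py", line 15, in goto
    print('t',round(o['time'],2),'p',p.round(4),'yaw_y',round(y,3),'toolx',R[:,0].round(3),'q6',o['q'][5].round(3),'F',o['ft_force'].round(1),'w',o['grip_width'].round(4))
                                                                                                                                                  ^^^^^^^^^^^^^^^^^^^^^
AttributeError: 'float' object has no attribute 'round'
```

```bash
sed -i "s/o\['grip_width'\].round(4)/round(o['grip_width'],4)/" h.py
python3 - <<'E'
from h import *
goto(.456,-.2285,.15,1.82)
goto(.456,-.2285,.15,1.82+np.pi)
o=robot.get_obs();print(o['q'],Ro.from_quat(o['tool_rot']).as_matrix().round(3))
E
```

```text
t 0.1 p [ 0.1774 -0.5987  0.2327] yaw_y -1.283 toolx [-0.     0.002 -1.   ] q6 -0.179 F [ 0.3  0.1 -0.2] w 0.0871
 shift cm [  8.33 -27.57 -37.22] turn -3.103
t 0.1 p [ 0.1774 -0.5987  0.2327] yaw_y -1.283 toolx [-0.     0.002 -1.   ] q6 -0.179 F [ 0.3  0.1 -0.2] w 0.0871
 shift cm [  8.33 -27.57 -37.22] turn 0.039
[-1.46150512e+00  5.28397193e-01  1.43372440e+00  2.51139316e-05
  1.18139815e+00 -1.78522714e-01] [[-0.     0.284 -0.959]
 [ 0.002 -0.959 -0.284]
 [-1.    -0.002 -0.   ]]
```

```bash
python3 -m inch '[[[0,-2.3,-3.1,0,1],[0,-2.3,-3.1,0,1],[0,-2.3,-3.1,0,1],[0,-2.3,-3.1,0,1],[0,-2.3,-3.1,0,1],[0,-2.3,-3.1,0,1]]]' 30
python3 - <<'E'
from h import *
goto(.456,-.2285,.15,1.82+np.pi)
E
```

```text
time: 0.6
position: [0.3157, -0.4149, 0.2288]
tool_rot: [-0.7, -0.096, 0.701, -0.097]
ft_force: [0.3, -0.8, 0.4]
grip_width: 0.0872
t 0.6 p [ 0.3157 -0.4149  0.2288] yaw_y -1.297 toolx [-0.002 -0.001 -1.   ] q6 0.165 F [ 0.3 -0.8  0.4] w 0.0872
 shift cm [  7.83 -14.16 -18.57] turn 0.024
```

```bash
python3 -m inch '[[[0.5,-2.3,-3.1,0,1],[0.5,-2.3,-3.1,0.02,1],[0.5,-2.3,-3.1,0,1],[0.5,-2.3,-3.1,0,1],[1,-2.3,-2.8,0,1],[2,-1.5,-2,0,1],[0,-0.5,-0.5,0,1],[0,0,0,0,1]]]'
python3 - <<'E'
from h import *
goto(.456,-.2285,.12,1.82+np.pi)
a=camera("top");b=camera("wrist")
cv2.imwrite("pics/top2.png",a[...,::-1]);cv2.imwrite("pics/wr2.png",b[...,::-1])
i=camera_info("wrist");print(i)
E
```

```text
time: 1.27
position: [0.4591, -0.2224, 0.1758]
tool_rot: [-0.7, -0.092, 0.702, -0.091]
ft_force: [-0.0, -1.0, 0.2]
grip_width: 0.0866
t 1.27 p [ 0.4591 -0.2224  0.1758] yaw_y -1.311 toolx [-0.003  0.002 -1.   ] q6 0.642 F [-0.  -1.   0.2] w 0.0866
 shift cm [5.58 0.52 0.44] turn 0.01
{'camera_matrix': array([[309.70691629,   0.        , 322.87407724],
       [  0.        , 309.70691629, 195.96634324],
       [  0.        ,   0.        ,   1.        ]]), 'rvec': array([-2.31606568,  1.78609415,  0.23798921]), 'tvec': array([-0.33241809,  0.35577611,  0.43557719])}
```

View pics/wr2.png

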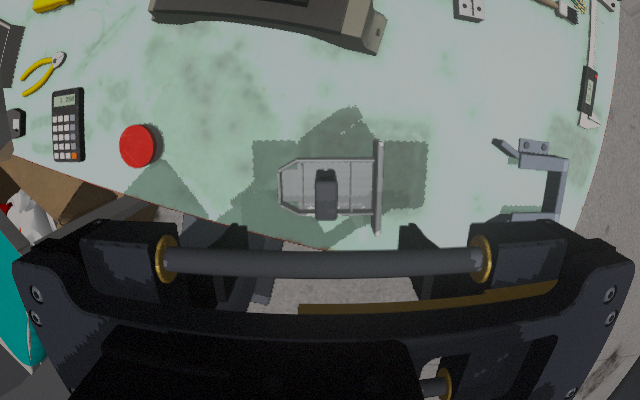

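The wrist view shows the tray between the fingers in yaw. The block spans columns about 316-337, rows 170-220, and the end plate is at column 378. I'll cross-check with wrist rays.

```bash
cat >> h.py <<'E'
def wray(i,uv,z):
    K=i['camera_matrix'];R=cv2.Rodrigues(i['rvec'])[0];t=np.array(i['tvec']).ravel()
    x=(np.array(uv,float)-K[:2,2])/K[0,0];th=np.hypot(*x);d=R.T@np.r_[np.sin(th)*x/th,np.cos(th)];c=-R.T@t
    return (c+d*(z-c[2])/d[2]).round(4)
E
python3 - <<'E'
from h import *
i=camera_info("wrist");print('cam',-cv2.Rodrigues(i['rvec'])[0].T@i['tvec'])
im=cv2.imread("pics/wr2.png")
print(im[150:232:4,326].mean(1).astype(int)); print(im[205,300:360:2].mean(1).astype(int));print(im[178,300:360:2].mean(1).astype(int))
for n,uv,z in(("plate top far",(380,141),.034),("plate top near",(378,234),.034),("blk L",(315.5,195),.069),("blk R",(337,195),.069),("blk far",(326,169),.069),("blk near",(326,220),.069),("nose",(279,190),.018)): print(n,wray(i,uv,z))
E
```

```text
cam [ 0.52635911 -0.20597931  0.32760423]
[102 102  80 135 144 126  51  42  69  85  83  84  83  76  76  74  75  72
 162 162 161]
[131 126 128 134 137 143 132 119  66  74  74  74  74  77  74  74  75  72
  74 135 141 131 140 136 128 114 140 129 135 139]
[143 122 144 146 146 144 145 135  54  52  45  44  44  42  45  47  47  52
  97 143 143 145 141 141 141 107 144 141 142 140]
plate top far [ 0.5164 -0.2647  0.034 ]
plate top near [ 0.4249 -0.291   0.034 ]
blk L [ 0.4581 -0.2169  0.069 ]
blk R [ 0.4629 -0.2349  0.069 ]
blk far [ 0.4825 -0.2198  0.069 ]
blk near [ 0.4383 -0.2316  0.069 ]
nose [ 0.4402 -0.1811  0.018 ]
```

```bash
python3 -m inch '[[[1,0.45,0.35,0,1],[2.5,0,0,0,1],[2.5,0,0,0,1],[2.5,0,0,0,1],[2.5,0,0,0,1],[0.5,0,0,0,1],[0,0,0,0,1]]]'
python3 - <<'E'
from h import *
goto(.456,-.2275,.051,1.825+np.pi)
E
```

```text
time: 1.95
position: [0.455, -0.2474, 0.0608]
tool_rot: [0.704, 0.08, -0.699, 0.09]
ft_force: [-0.2, 0.1, 0.1]
grip_width: 0.0871
t 1.95 p [ 0.455  -0.2474  0.0608] yaw_y -1.329 toolx [ 0.009 -0.014 -1.   ] q6 0.624 F [-0.2  0.1  0.1] w 0.0871
 shift cm [ 0.95 -1.92 -0.56] turn -0.012
```

```bash
python3 -m inch '[[[0,-1.9,-0.5,0,1],[0,0,0,0,1],[0,0,0,0,1]]]'
python3 - <<'E'
from h import *
goto(.456,-.2275,.051,1.825+np.pi)
E
```

```text
time: 2.2
position: [0.4552, -0.2326, 0.0623]
tool_rot: [0.706, 0.077, -0.699, 0.09]
ft_force: [0.2, -0.1, -0.6]
grip_width: 0.087
t 2.2 p [ 0.4552 -0.2326  0.0623] yaw_y -1.335 toolx [ 0.012 -0.017 -1.   ] q6 0.655 F [ 0.2 -0.1 -0.6] w 0.087
 shift cm [ 1.12 -0.5  -0.19] turn -0.018
```

```bash
python3 -m inch '[[[1.1,-0.5,-0.2,-0.015,1],[0.1,-0.1,0,0,1],[0,0,0,0,1]]]'
python3 - <<'E'
from h import *
goto(.456,-.2275,.051,1.825+np.pi)
print(robot.get_obs()['q'])
E
```

```text
time: 2.45
position: [0.458, -0.2308, 0.0536]
tool_rot: [0.707, 0.079, -0.696, 0.097]
ft_force: [0.6, 0.2, -0.3]
grip_width: 0.0874
t 2.45 p [ 0.458  -0.2308  0.0536] yaw_y -1.321 toolx [ 0.018 -0.023 -1.   ] q6 0.649 F [ 0.6  0.2 -0.3] w 0.0874
 shift cm [ 0.25 -0.37  0.11] turn -0.004
[-0.68121776  0.66914818  1.87030682 -0.01169801  0.57329482  0.64925076]
```

```bash
python3 -m inch '[[[0.2,-0.4,0.1,0,1],[0,0,0,0,0],[0,0,0,0,0],[0,0,0,0,0],[0,0,0,0,0],[0,0,0,0,0],[0,0,0,0,0],[0,0,0,0,0]]]' 30
python3 - <<'E'
from h import *
goto(.456,-.2275,.051,1.825+np.pi)
E
```

```text
time: 3.12
position: [0.4575, -0.2299, 0.0544]
tool_rot: [0.709, 0.077, -0.695, 0.098]
ft_force: [-0.1, -0.3, 0.5]
grip_width: 0.0478
t 3.12 p [ 0.4575 -0.2299  0.0544] yaw_y -1.323 toolx [ 0.023 -0.028 -0.999] q6 0.653 F [-0.1 -0.3  0.5] w 0.0478
 shift cm [ 0.33 -0.28  0.09] turn -0.006
```

```bash
python3 -m inch '[[[0.3,-0.25,0.1,0,0],[0,0,0,0,0],[0,0,0,0,0],[0,0,0,0,0],[0,0,0,0,0],[0,0,0,0,0],[0,0,0,0,0]]]' 40
python3 - <<'E'
from h import *
goto(.456,-.2275,.051,1.825+np.pi)
E
```

```text
time: 3.7
position: [0.4553, -0.2267, 0.0511]
tool_rot: [0.708, 0.078, -0.695, 0.098]
ft_force: [0.8, -0.3, 0.3]
grip_width: 0.0202
t 3.7 p [ 0.4553 -0.2267  0.0511] yaw_y -1.323 toolx [ 0.022 -0.026 -0.999] q6 0.654 F [ 0.8 -0.3  0.3] w 0.0202
 shift cm [ 0.02  0.1  -0.05] turn -0.006
```

```bash
python3 -m inch '[[[0,0,0,0,0],[-1,0,0,0,0],[-1.5,0,0,0,0],[-1.5,0,0,0,0],[-1,0,0,0,0],[0,0,0,0,0],[0,0,0,0,0]]]' 50
python3 - <<'E'
from h import *
goto(.456,-.2275,.09,1.825+np.pi)
b=camera("side");a=camera("top")
cv2.imwrite("pics/side3.png",b[...,::-1]);cv2.imwrite("pics/top3.png",a[...,::-1])
cv2.imwrite("pics/s3c.png",cv2.resize(b[150:290,210:370,::-1],None,fx=4,fy=4,interpolation=cv2.INTER_CUBIC))
E
```

```text
time: 4.28
position: [0.4528, -0.2244, 0.1032]
tool_rot: [0.707, 0.079, -0.696, 0.097]
ft_force: [0.2, -0.4, -2.4]
grip_width: 0.0193
t 4.28 p [ 0.4528 -0.2244  0.1032] yaw_y -1.322 toolx [ 0.018 -0.023 -1.   ] q6 0.653 F [ 0.2 -0.4 -2.4] w 0.0193
 shift cm [ 1.33  0.34 -0.22] turn -0.006
```

View pics/s3c.png

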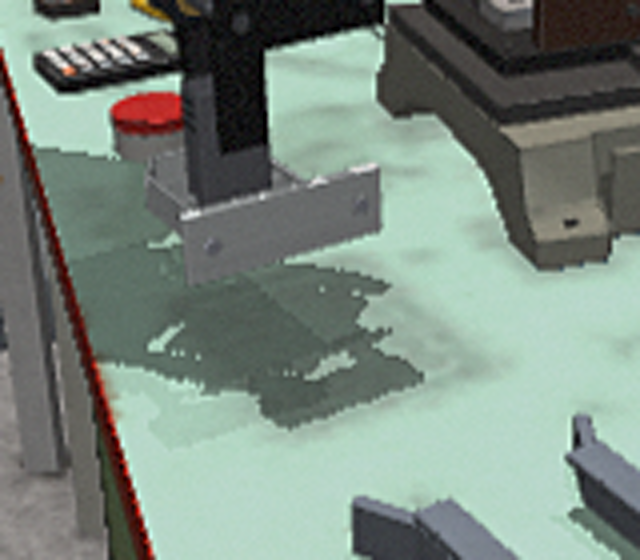

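```bash
python3 -m inch '[[[0,3,0.4,0,0],[0,3,0.4,0,0],[0,2.5,0.2,-0.08,0],[0,0,0,-0.12,0],[0,0,0,-0.12,0],[0,0,0,-0.12,0],[0,0,0,-0.12,0],[0,0,0,-0.12,0]]]'
python3 - <<'E'
from h import *
goto(.491,-.351,.1,-1.339)
E
```

```text
time: 5.05
position: [0.4604, -0.3105, 0.0969]
tool_rot: [-0.627, -0.321, 0.627, -0.331]
ft_force: [0.3, 1.0, -2.7]
grip_width: 0.0199
t 5.05 p [ 0.4604 -0.3105  0.0969] yaw_y -0.612 toolx [ 0.007 -0.013 -1.   ] q6 -0.175 F [ 0.3  1.  -2.7] w 0.0199
 shift cm [-0.24  4.84  1.55] turn 0.727
```

```bash
python3 -m inch '[[[0,0,0,-0.12,0],[0,0,0,-0.12,0],[0,0,0,-0.12,0],[0,0,0,-0.12,0],[0,0,0,-0.12,0],[0,0,0,-0.12,0],[0,0,0,-0.12,0],[0,0,0,-0.12,0]]]'; python3 -m inch '[[[0,0,0,-0.12,0],[0,0,0,-0.12,0],[0,0,0,-0.12,0],[0,0,0,-0.12,0],[0,0,0,-0.12,0],[0,0,0,-0.12,0],[0,0,0,-0.12,0],[0,0,0,-0.12,0]]]'
python3 - <<'E'
from h import *
goto(.491,-.351,.1,1.803)
E
```

```text
time: 5.72
position: [0.4559, -0.3071, 0.0877]
tool_rot: [0.393, 0.588, -0.396, 0.585]
ft_force: [0.3, 0.3, -1.8]
grip_width: 0.0197
time: 6.38
position: [0.4518, -0.3036, 0.0789]
tool_rot: [0.068, 0.711, -0.062, 0.698]
ft_force: [-0.3, 0.6, -2.5]
grip_width: 0.0199
t 6.38 p [ 0.4518 -0.3036  0.0789] yaw_y 1.388 toolx [-0.017  0.01  -1.   ] q6 -2.176 F [-0.3  0.6 -2.5] w 0.0199
 shift cm [-2.23 -3.93  4.67] turn -0.415
```

```bash
python3 -m inch '[[[-0.2,0,0,-0.12,0],[-0.2,-1,1,-0.12,0],[-0.2,-1,1,-0.12,0],[-0.1,-1,1,-0.05,0],[0,0,0,0,0],[0,0,0,0,0]]]'
python3 - <<'E'
from h import *
goto(.491,-.351,.08,1.803)
a=camera("top");cv2.imwrite("pics/top4.png",a[...,::-1]);b=camera("side");
cv2.imwrite("pics/side4.png",b[...,::-1])
A=cv2.resize(a[175:275,310:475,::-1],None,fx=4.8,fy=4.8,interpolation=cv2.INTER_NEAREST)
B=cv2.resize(b[185:330,220:400,::-1],None,fx=4,fy=4,interpolation=cv2.INTER_CUBIC)
cv2.imwrite("pics/t4.png",A);cv2.imwrite("pics/s4.png",B)
E
```

```text
time: 6.88
position: [0.4805, -0.3286, 0.078]
tool_rot: [-0.078, 0.711, 0.095, 0.693]
ft_force: [-0.9, 0.5, -1.6]
grip_width: 0.0197
t 6.88 p [ 0.4805 -0.3286  0.078 ] yaw_y 1.816 toolx [-0.028  0.021 -0.999] q6 -2.601 F [-0.9  0.5 -1.6] w 0.0197
 shift cm [-0.28 -2.42  0.46] turn 0.013
```

View pics/s4.png

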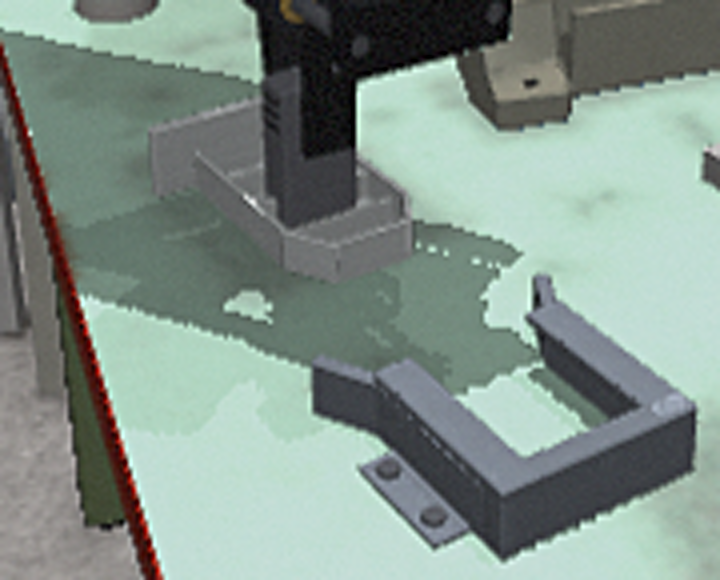

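```bash
cat >> h.py <<'E'
O=np.array([.512,-.4388]);u=np.array([.2295,-.9733]);n=np.array([.9733,.2295])
def st():
    o=robot.get_obs();R=Ro.from_quat(o['tool_rot']).as_matrix();p=o['position'];d=p[:2]-O
    y=np.arctan2(-R[1,1],-R[0,1])
    print('t',round(o['time'],2),'along %.1f lat %.1f z %.1f mm'%(1e3*d@u,1e3*d@n,1e3*p[2]),'yawerr %.3f'%(y-np.arctan2(u[1],u[0])),'toolx',R[:,0].round(3),'q6',o['q'][5].round(3),'F along %.1f lat %.1f z %.1f'%(o['ft_force'][:2]@u,o['ft_force'][:2]@n,o['ft_force'][2]),'M',np.round(o['moment'],2),'w',round(o['grip_width'],4))
E
python3 -m inch '[[[0.7,0,0.2,0.013,0],[0.7,0,0.2,0,0],[0.5,0,0.1,0,0],[0,0,0,0,0],[0,0,0,0,0]]]'; python3 -c "
from h import *
st()"
```

```text
time: 7.4
position: [0.4819, -0.3236, 0.0558]
tool_rot: [-0.071, 0.713, 0.091, 0.692]
ft_force: [0.3, -0.0, -2.2]
grip_width: 0.0198
t 7.4 along -119.0 lat -2.8 z 55.8 mm yawerr -0.003 toolx [-0.032  0.025 -0.999] q6 -2.576 F along 0.1 lat 0.2 z -2.2 M [ 0.01 -0.14 -0.03] w 0.0198
```

Run:
```python
from h import *
a=camera("top")
cv2.imwrite("pics/t5.png",cv2.resize(a[175:275,310:475,::-1],None,fx=4.8,fy=4.8,interpolation=cv2.INTER_NEAREST))
st()
```

```text
t 7.45 along -119.2 lat -2.9 z 55.8 mm yawerr -0.003 toolx [-0.033  0.025 -0.999] q6 -2.576 F along 0.7 lat -0.6 z -1.8 M [ 0.16 -0.12 -0.05] w 0.0197
```

View pics/t5.png

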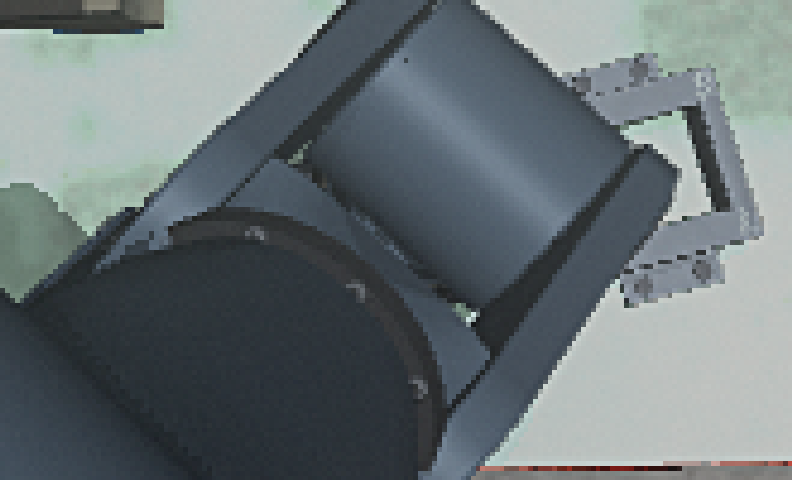

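The arm hides the tray from the top camera. The pose is close to the rail line, so I'll slide in stages.

```bash
python3 -m inch '[[[0.1,-1.5,0.1,0,0],[0,-1.5,0.1,0,0],[0,-1.5,0,0,0],[0,0,0,0,0]]]'; python3 -c "
from h import *
st()"
```

```text
time: 7.78
position: [0.4937, -0.3664, 0.0532]
tool_rot: [-0.071, 0.713, 0.092, 0.691]
ft_force: [0.6, -0.7, -3.1]
grip_width: 0.0198
t 7.78 along -74.6 lat -1.2 z 53.2 mm yawerr -0.001 toolx [-0.034  0.027 -0.999] q6 -2.612 F along 0.9 lat 0.4 z -3.1 M [-0.   -0.21  0.08] w 0.0198
```

Run:
```python
from h import *
b=camera("side")
cv2.imwrite("pics/s6.png",cv2.resize(b[185:330,230:390,::-1],None,fx=4,fy=4,interpolation=cv2.INTER_CUBIC))
st()
```

```text
t 7.83 along -76.8 lat -1.6 z 53.1 mm yawerr -0.001 toolx [-0.036  0.029 -0.999] q6 -2.612 F along 0.4 lat 0.4 z -1.4 M [ 0.04 -0.11  0.04] w 0.02
```

View pics/s6.png

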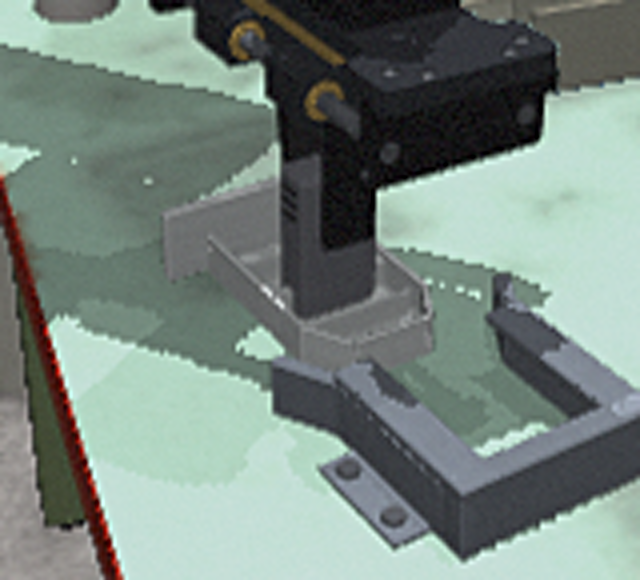

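Run:
```python
from h import *
for nm,p,z in(("noseL",(302,328),.020),("noseR",(420,312),.020),("noseLb",(302,362),.002),("noseRb",(418,350),.002),("lipL",(375,362),.03),("lipR",(500,327),.03),("wallL back",(210,235),.02),("wallR back",(372,250),.02),("lipLin end",(482,463),.03),("lipRin end",(598,412),.03)):
  q=onplane("side",(230+p[0]/4,185+p[1]/4),z)[:2]-O;print(nm,(1e3*np.array([q@u,q@n])).round(1))
```

```text
noseL [-44.2 -30.3]
noseR [-28.3  14.5]
noseLb [-46.9 -29.3]
noseRb [-28.5  13.8]
lipL [  2.2 -26. ]
lipR [ 9.1 25.9]
wallL back [-126.1  -28.3]
wallR back [-77.9  23.4]
lipLin end [ 70.6 -26.8]
lipRin end [70.2 23.7]
```

```bash
python3 -m inch '[[[0,-1.5,0.1,0,0],[0,-1.5,0,0,0],[0,-1.5,0,0,0],[0,-1,0,0,0]]]'; python3 -c "
from h import *
st()"
```

```text
time: 8.17
position: [0.5027, -0.4071, 0.053]
tool_rot: [-0.064, 0.716, 0.1, 0.688]
ft_force: [-0.7, -0.7, -0.8]
grip_width: 0.0203
t 8.17 along -33.0 lat -1.8 z 53.0 mm yawerr -0.000 toolx [-0.046  0.046 -0.998] q6 -2.652 F along 0.5 lat -0.8 z -0.8 M [ 0.05 -0.17  0.  ] w 0.0203
```

```bash
python3 -m inch '[[[-0.1,-3,0.1,0,0],[0,-1.5,0.05,0,0]]]'; python3 -c "
from h import *
st()"
```

```text
time: 8.33
position: [0.5132, -0.4449, 0.0538]
tool_rot: [-0.061, 0.717, 0.104, 0.686]
ft_force: [1.1, -1.5, -2.0]
grip_width: 0.0199
t 8.33 along 6.2 lat -0.2 z 53.8 mm yawerr 0.002 toolx [-0.051  0.056 -0.997] q6 -2.68 F along 1.7 lat 0.7 z -2.0 M [-0.03 -0.23  0.01] w 0.0199
```

```bash
python3 -m inch '[[[0.1,-1.0,0,0,0],[0,-0.4,0,0,0]]]'; python3 -c "
from h import *
st()"
```

```text
time: 8.5
position: [0.5163, -0.4571, 0.0537]
tool_rot: [-0.059, 0.718, 0.106, 0.686]
ft_force: [-0.4, 2.1, -0.2]
grip_width: 0.0199
t 8.5 along 18.8 lat 0.0 z 53.7 mm yawerr 0.001 toolx [-0.052  0.06  -0.997] q6 -2.689 F along -2.1 lat 0.1 z -0.2 M [ 0.51 -0.22 -0.04] w 0.0199
```

```bash
python3 -m inch '[[[0.2,-0.6,0,0,0],[0.1,-0.6,0,0,0]]]'; python3 -c "
from h import *
st()"
```

```text
time: 8.67
position: [0.5166, -0.4579, 0.0542]
tool_rot: [-0.051, 0.719, 0.114, 0.683]
ft_force: [-2.3, 9.5, 12.9]
grip_width: 0.0201
t 8.67 along 19.6 lat 0.1 z 54.2 mm yawerr -0.001 toolx [-0.061  0.082 -0.995] q6 -2.695 F along -9.7 lat -0.1 z 12.9 M [ 1.64  0.21 -0.11] w 0.0201
```

```bash
python3 -m inch '[[[0,0,0,0,0.5],[0,0,0,0,0.5],[0,0,0,0,0.5],[0,0,0,0,0.5]]]'; python3 -c "
from h import *
st()
b=camera('side')
cv2.imwrite('pics/s7.png',cv2.resize(b[185:330,230:390,::-1],None,fx=4,fy=4,interpolation=cv2.INTER_CUBIC))"
```

```text
time: 9.0
position: [0.5163, -0.4541, 0.0555]
tool_rot: [-0.05, 0.72, 0.115, 0.683]
ft_force: [-0.2, -0.3, -0.4]
grip_width: 0.0384
t 9.0 along 15.8 lat 0.6 z 55.5 mm yawerr 0.001 toolx [-0.062  0.084 -0.994] q6 -2.695 F along 0.2 lat -0.2 z -0.4 M [ 0.07 -0.22  0.03] w 0.0384
```

View pics/s7.png

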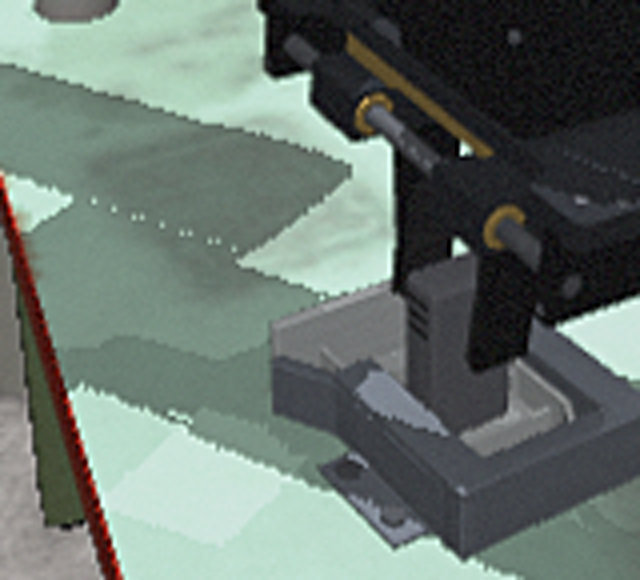

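```bash
python3 - <<'E'
from h import *
for nm,p,z in(("plate top L",(273,323),.034),("plate top R",(393,282),.034),("block top rear L",(407,272),.069),("block top front L",(430,292),.069),("lip end L",(467,452),.03),("lip end R",(603,412),.03)):
  q=onplane("side",(230+p[0]/4,185+p[1]/4),z)[:2]-O;print(nm,(1e3*np.array([q@u,q@n])).round(1))
E
python3 -m inch '[[[-0.1,-0.5,0,0,0.5],[0,-0.3,0,0,0.5]]]'; python3 -c "
from h import *
st()"
```

```text
plate top L [-35.2 -47.9]
plate top R [-34.2   5.5]
block top rear L [  8.7 -16.2]
block top front L [ 23.9 -16.6]
lip end L [ 63.1 -27.7]
lip end R [71.2 25.2]
time: 9.22
position: [0.5181, -0.4618, 0.0551]
tool_rot: [-0.05, 0.72, 0.115, 0.683]
ft_force: [0.7, 0.1, 0.7]
grip_width: 0.0433
t 9.22 along 23.8 lat 0.6 z 55.1 mm yawerr 0.002 toolx [-0.063  0.085 -0.994] q6 -2.699 F along 0.1 lat 0.8 z 0.7 M [ 0.03 -0.15  0.03] w 0.0433
```

```bash
python3 -m inch '[[[0,-0.45,0,0,0.5]]]'; python3 -c "
from h import *
st()";  python3 -m inch '[[[0,-0.2,0,0,0.5]]]'; python3 -c "
from h import *
st()"; python3 -m inch '[[[0,-0.2,0,0,0.5]]]'; python3 -c "
from h import *
st()"
```

```text
time: 9.3
position: [0.5189, -0.4659, 0.0545]
tool_rot: [-0.05, 0.72, 0.116, 0.682]
ft_force: [-1.9, 8.4, 6.8]
grip_width: 0.0432
t 9.3 along 27.9 lat 0.5 z 54.5 mm yawerr 0.002 toolx [-0.064  0.087 -0.994] q6 -2.702 F along -8.6 lat 0.0 z 6.8 M [ 1.8   0.41 -0.02] w 0.0432
time: 9.38
position: [0.5186, -0.4658, 0.0541]
tool_rot: [-0.047, 0.721, 0.118, 0.682]
ft_force: [-1.6, 7.6, 5.7]
grip_width: 0.0434
t 9.38 along 27.8 lat 0.3 z 54.1 mm yawerr 0.000 toolx [-0.066  0.093 -0.993] q6 -2.703 F along -7.8 lat 0.2 z 5.7 M [ 1.5   0.05 -0.1 ] w 0.0434
time: 9.47
position: [0.5185, -0.4655, 0.0537]
tool_rot: [-0.044, 0.721, 0.12, 0.681]
ft_force: [-1.0, 5.0, 3.8]
grip_width: 0.043
t 9.47 along 27.5 lat 0.2 z 53.7 mm yawerr -0.000 toolx [-0.068  0.1   -0.993] q6 -2.705 F along -5.1 lat 0.2 z 3.8 M [ 0.96 -0.06 -0.01] w 0.043
```

```bash
python3 -m inch '[[[-0.1,0.7,0,0,0.7],[-0.1,0.2,0,0,0.7],[-0.1,0,0,0,0.7],[-0.1,0,0,0,0.7]]]'; python3 -c "
from h import *
st()"
```

```text
time: 9.8
position: [0.5166, -0.458, 0.058]
tool_rot: [-0.045, 0.721, 0.119, 0.681]
ft_force: [-0.2, 0.7, -0.5]
grip_width: 0.0587
t 9.8 along 19.7 lat 0.0 z 58.0 mm yawerr -0.001 toolx [-0.068  0.098 -0.993] q6 -2.699 F along -0.7 lat -0.0 z -0.5 M [ 0.06 -0.19  0.01] w 0.0587
```

```bash
python3 -m inch '[[[-1,0.1,0,0,0.7],[-2,0.2,0,0,0.7],[-2.5,0.2,0,0,0.7],[-3,0.2,0,0,0.7],[-3,0.2,0,0,0.7]]]'; python3 -c "
from h import *
st()"; python3 -m inch '[[[-2,2,-3,0,0.7],[-2,2,-3,0,0.7],[0,2,-3,0,0.7],[0,2,-3,0,0.7],[0,0,0,0,0.7],[0,0,0,0,0.7]]]'
python3 - <<'E'
from h import *
st()
a=camera("top");b=camera("side")
cv2.imwrite("pics/top8.png",a[...,::-1]);cv2.imwrite("pics/side8.png",b[...,::-1])
A=cv2.resize(a[185:265,350:480,::-1],None,fx=4.5,fy=4.5,interpolation=cv2.INTER_NEAREST)
B=cv2.resize(b[245:325,285:400,::-1],None,fx=5,fy=5,interpolation=cv2.INTER_NEAREST)[:215*2]
H=max(A.shape[0],B.shape[0]);cv2.imwrite("pics/c8a.png",A);cv2.imwrite("pics/c8b.png",B)
E
```

```text
time: 10.22
position: [0.5192, -0.4585, 0.1711]
tool_rot: [-0.04, 0.724, 0.123, 0.678]
ft_force: [0.8, 0.3, -0.1]
grip_width: 0.061
t 10.22 along 20.9 lat 2.5 z 171.1 mm yawerr -0.003 toolx [-0.078  0.109 -0.991] q6 -2.693 F along -0.1 lat 0.9 z -0.1 M [ 0.03 -0.2  -0.01] w 0.061
time: 10.72
position: [0.3882, -0.4184, 0.2418]
tool_rot: [-0.051, 0.719, 0.114, 0.683]
ft_force: [0.3, -0.8, -0.1]
grip_width: 0.0612
t 10.72 along -48.3 lat -115.8 z 241.8 mm yawerr 0.000 toolx [-0.061  0.082 -0.995] q6 -2.816 F along 0.8 lat 0.1 z -0.1 M [ 0.02 -0.18  0.02] w 0.0612
```

View pics/top8.png

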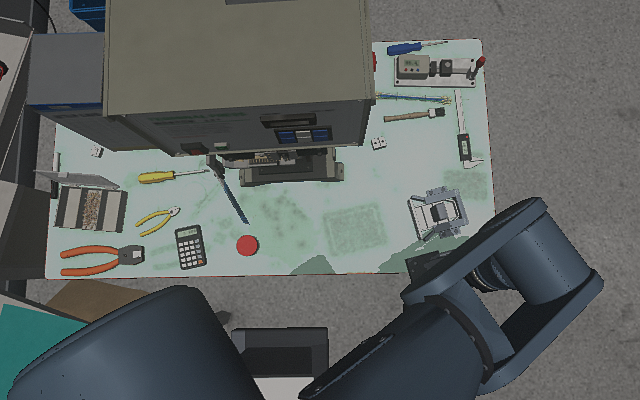

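View pics/c8b.png

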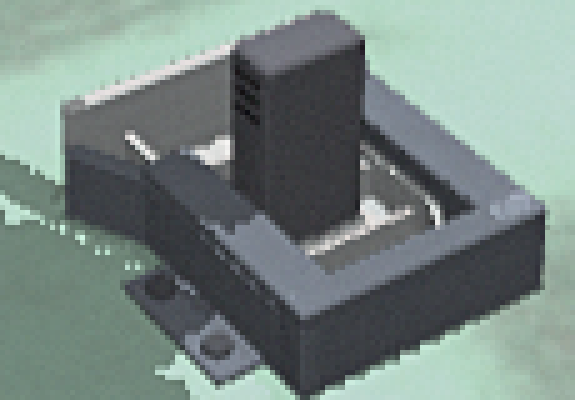

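Run:
```python
from h import *
f=lambda q:(1e3*np.array([(q[:2]-O)@u,(q[:2]-O)@n])).round(1)
S=lambda p:(285+p[0]/5-.4,245+p[1]/5-.4)
L=[f(onplane("side",S(p),.069)) for p in((232,52),(325,12),(363,35),(265,78))];print('side block',L,np.mean(L,0))
print('plate L',f(onplane("side",S((64,104)),.034)),'stop top near',f(onplane("side",S((322,272)),.03)),f(onplane("side",S((476,208)),.03)))
t0=cv2.imread("pics/top.png").astype(int);t=cv2.imread("pics/top8.png").astype(int)
for nm,(c,r) in(("tin",(247,245)),("die",(378,143))): print(nm,np.abs(t-t0)[r-14:r+15,c-14:c+15].mean().round(2))
# top: block top & plate along rail centreline
g=t.mean(2)
for a in range(-44,80,3):
  row=[]
  for l in(-8,0,8): 
    c=proj("top",np.r_[O+u*a*1e-3+n*l*1e-3,.034 if a<-20 else .069 if a<40 else .018])[0]; row.append(int(cv2.getRectSubPix(g.astype(np.float32),(1,1),tuple(map(float,c)))[0,0]))
  print(a,row,end='; ')
```

```text
side block [array([ 12.5, -20. ]), array([ 9.4, 14.7]), array([25.6, 16.5]), array([ 28.6, -19.6])] [19.025 -2.1  ]
plate L [-36.7 -48.5] stop top near [ 66.5 -26.3] [67.2 26.7]
tin 14.06
die 17.09
-44 [91, 93, 85]; -41 [62, 61, 62]; -38 [162, 141, 167]; -35 [169, 173, 170]; -32 [128, 156, 145]; -29 [169, 168, 170]; -26 [168, 168, 168]; -23 [169, 169, 170]; -20 [174, 175, 174]; -17 [168, 169, 168]; -14 [169, 169, 169]; -11 [174, 175, 174]; -8 [119, 100, 100]; -5 [43, 47, 47]; -2 [50, 52, 52]; 1 [50, 53, 53]; 4 [47, 51, 51]; 7 [61, 61, 60]; 10 [119, 119, 117]; 13 [123, 122, 121]; 16 [118, 118, 117]; 19 [113, 116, 117]; 22 [110, 112, 112]; 25 [95, 98, 93]; 28 [147, 149, 178]; 31 [169, 170, 170]; 34 [167, 167, 168]; 37 [167, 168, 168]; 40 [116, 116, 112]; 43 [173, 174, 174]; 46 [168, 169, 169]; 49 [167, 167, 168]; 52 [168, 168, 167]; 55 [169, 169, 170]; 58 [161, 158, 162]; 61 [62, 63, 74]; 64 [113, 129, 147]; 67 [79, 74, 70]; 70 [46, 49, 45]; 73 [112, 122, 99]; 76 [121, 120, 121]; 79 [112, 112, 112];
```

Run:
```python
from h import *
for k in("top","side"):
  a=cv2.imread(f"pics/{k}.png");b=cv2.imread(f"pics/{k}8.png")
  for nm,(c,r),h in(("tin",(247,245) if k=="top" else (248,181),13),("die",(378,143) if k=="top" else (405,227),12)):
    T=a[r-h:r+h,c-h:c+h];W=b[r-h-8:r+h+8,c-h-8:c+h+8]
    m=cv2.matchTemplate(W,T,cv2.TM_CCOEFF_NORMED);_,v,_,l=cv2.minMaxLoc(m);print(k,nm,round(v,3),(l[0]-8,l[1]-8))
st()
```

```text
top tin 0.999 (0, 0)
top die 0.999 (0, 0)
side tin 0.999 (0, 0)
side die 0.999 (0, 0)
t 10.82 along -47.8 lat -114.9 z 241.1 mm yawerr 0.002 toolx [-0.062  0.083 -0.995] q6 -2.816 F along 0.1 lat -0.1 z 0.1 M [ 0.07 -0.17  0.03] w 0.0609
```

```bash
python3 -c "
from rig import robot
print(robot.hand_in())"
```

```text
the job is handed in; nothing more can be done
None
```

The tray is in the rails, released, with its nose on the back stop as far as I can measure. I gripped it by the block (20 mm opening), lifted it, turned it half a turn and slid it in nose first. It stalled at x ≈ 19.6 mm against 20 mm nominal, at about 10 N. After letting go I nudged the block once more and it resisted firmly at about 8 N. I then raised the arm clear and handed in at about 10.8 s.

**Last checks**
- **Tray position:** the side view puts the tray middle at x ≈ 19.0 mm and the outer face of the end plate at about -36.7 mm (nominal -36). The end plate is outside the rails. The tray looks flat in the picture.
- **Tin and die block:** template matching shows 0 pixels of shift for both, in the top and side views.
- **Robot:** it is touching nothing; forces read about 0 N.

**Weak or disagreeing points**
- **Fully home:** the top view alone reads the middle at about 17.5 mm, or about 19.5 mm after correcting for the roughly 2 mm offset between the two cameras. So "fully home" rests mainly on the stall forces, and the images confirm it only to about 1–2 mm.
- **Tin and die check:** a plain brightness comparison of the tin and die areas showed a difference I did not explain. I went by the template match instead.
- **Tool tilt:** the tool drifted to about 6° of tilt during the slide, and the tray was probably pitched slightly nose-down until I released it.
- **Wrist joint:** after the retreat the last joint was at -2.82 rad, inside its -2.85 limit by only 0.03.

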